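Set the felting roller's speed selector to the fifth click and start it

ROBOT

A 6-joint arm with a two-finger parallel gripper is mounted at the origin on the work surface. World frame = base frame: x ahead of the robot, y to its left, z up, the work surface at z = 0. Lengths are in m, angles in rad, forces in N, time in s.
With the tool pointing down it reaches from about 0.375 to 0.975 m from the base axis. Payload 3.8 kg.
Tool frame: the origin (TCP) lies midway between the tips of the shut fingers; the grasp point (between the pads) lies 19 mm behind it; z points along the fingers, y is the line along which they close (so a half turn about z gives the same grasp; the last joint's range is limited). The gripper opens to 85 mm and grips with 20 to 120 N. Pads are 22 mm wide; open, the fingers measure 114 mm over their backs; the gripper's body (76 mm by 85 mm) begins 54 mm behind the grasp point. The pads swing forward as they close: fully open they stand 13 mm farther back than shut.
Start: joints at [-1.202, 0.264, 1.604, -0, 1.274, -0.037], TCP at [0.266, -0.62, 0.194] pointing down, gripper open.
Joint ranges: [-2.63, 2.63], [-0.94, 2.18], [0.31, 2.57], [-1.31, 4.45], [0, 2.66], [-2.55, 2.55]. Speed limits (rad/s): [2.57, 2.57, 3.14, 3.14, 3.14, 3.14].

INTERFACE

Orientations are given as a rotation vector (axis times angle).
In Python, from workcell import bot gives the robot as it stands.
- The arm moves only by the tool step_arm, never from a script. Its argument "motion" is a list of rows, each a list of 5 numbers: the finger opening in cm, from 0 to 8.54, then the shift along the tool's x, y, z in cm, then the turn about the tool's z in degrees. In form: [[claw, dx, dy, dz, twist], ...]. A call has 1 to 20 rows; each row is the pose to reach, as a shift and turn from the pose commanded when the call began, along the tool's axes at that moment; what a row does not reach only later rows make up. A row lasts 1/10 s, in which the tool goes at most 50 mm and 8.59 degrees, less where a joint would pass 70% of its speed; a pose out of reach is approached as far as the arm can. A call with a gripper value outside its range is refused whole. The fingers move at their own pace and stop on an object; "force" is the grip in N (left out, the last holds). Time passes only in rows, so rows that repeat a pose let the fingers close. It gives the time, the measured TCP pose, the force, the opening and the grip force at its end, in the units of the state.
- bot.read_state(): the state, without advancing time (a new reading comes with each control period).
- bot.read_camera(name): name is "side" or "top"; returns (picture, depth): 384x512x3 uint8, red, green, blue; 384x512 float32, m along the optical axis (not along the pixel's ray), 0 where there is no reading.
- bot.calibration(name): a dict with "mtx" (3x3 intrinsics, pixels), "origin" and "orientation" of the camera in the world. Camera axes: x right, y up, looking along -z (the intrinsics and any distortion apply to the point x, -y, -z); pixel columns grow to the right and rows downward; lengths in m; the calibration is good to about 2 mm. A picture is of the moment at which its call begins. calibration takes no time and is no camera call.
- bot.finish_job(): hands the job in; it is judged then, once.
The state is a dict: "time": time; "q": joint angles; "joint_vel": joint speeds; "joint_torque": joint torques, N m; "tool_pos": TCP position; "tcp_rot": TCP orientation; "wrist_force": force on the tool from outside, world axes, zero at the start; "torque": the same for the moment, N m; "width": opening from 0.0 (shut) to 1.0 (fully open); "grip_force": force on a finger pad.
Only numpy, scipy, OpenCV 4.12 (cv2) and the standard library are available. Lean on these libraries where they do the work, as an engineer would, in place of code of your own. Each camera call takes 0.05 s, during which the arm holds its last target. There are 200 camera calls.

TASK

Set the felting roller's speed: with a fingertip, push the handle of the rotary selector clockwise to its fifth click from the off mark, counting the off mark as zero, and do not run past it. Then press the round start button (the low, flat one) right down and let it go. Do not pinch the selector handle, press the taller mushroom-headed stop button, press start before the speed is set, or disturb the loose things lying around.

Things in the scene. Friction and masses are not known exactly. Their poses are not given: they have to be found in the camera images.
- console: Grey control console, a fixed box 220 (x) x 380 (y) x 60 mm high; origin under its centre. The selector stands at its +y end, the two buttons at its -y end.
- selector_base: Fixed round aluminium dial plate of the selector, 124 mm in diameter, top face 66 mm above the table; origin on the turning axis, 60 mm above the table. Its x axis bisects the arc of marks: the off mark lies 105 degrees counterclockwise (from above) from it, click 7 lies 105 degrees clockwise.
- selector_centre (a point): Point on the selector's vertical turning axis, at the level of the handle's top face, 102 mm above the table. Above the dial plate turns a black skirt, 54 mm in diameter, top 76 mm above the table, and on it stands a straight black bar handle, 12 mm wide, from 76 to 102 mm above the table.
- handle_tip (a point): Pointing end of the selector's bar handle, on its centre line at its top face, 46 mm from the turning axis. The bar reaches 46 mm from the axis on this side (white line on top) and 16 mm on the other; push on its counterclockwise flank to turn it clockwise. Finger force on both flanks at once counts as pinching. The direction from selector_centre to here is where the selector points.
- selector (a joint): Selector angle, rad: 0 on the off mark (black bar-shaped mark), growing clockwise from above. Eight detents 0.5236 rad (30 degrees) apart: 0 = off, then seven speeds marked by round dots; the fifth click is 2.618. Starts on 0 to 3. A push of 2 to 4 N, 36 mm from the axis, takes it over the ridge half-way between clicks; then it snaps forward into the next by itself and stays.
- start_top (a point): Centre of the top of the start button: a low flat grey cylinder, 28 mm in diameter, in a round 44 mm aluminium collar on the console; its top is 82 mm above the table, 10 mm above its collar. It and the stop button stand 90 mm apart at the end of the console away from the selector, and which of the two is nearer the robot varies.
- start (a joint): Travel of the start button, m: 0 up, 0.006 fully down; sprung, about 5 N pushes it fully down and it comes back by itself.
- stop_top (a point): Centre of the top of the stop button: a grey mushroom head 42 mm in diameter, its top 98 mm above the table. Not to be pressed.
- stop (a joint): Travel of the stop button, m: 0 up, 0.006 fully down; sprung.
- bobbin: Loose wooden bobbin, 28 mm diameter, 35 mm tall, standing on the console at its far edge between the selector and the buttons; origin under its centre.
- chalk: Loose piece of white chalk, 50 x 22 x 14 mm, lying on the console at its near edge between the selector and the buttons; origin under its centre.
- last: Loose wooden shoe last, 240 mm long, 76 mm wide, 97 mm tall, on the table on the buttons' side of the console; origin under its centre, toe along its x.
- soap: Loose bar of soap, 85 x 55 x 28 mm, on the table on the selector's side of the console; origin under its centre.
- sprayer: Loose white spray bottle, 64 mm diameter, 168 mm tall, on the table on the selector's side of the console; origin under its centre.
- mug: Loose white mug, 76 mm diameter, 85 mm tall, at the near left of the table; origin under its centre.

How it is judged:
By the outcome, as a careful person would: the job done as asked, in the order asked, and still so for the second after the job is handed in, with the robot touching nothing.
It also fails if it takes over 64 s, if anything falls off the work surface, if the arm or the gripper's body presses on something with over 40 N, if the wrist force passes 120 N, or if a joint passes its speed limit or range.

## Working session

There is one attempt and no reset: what is moved stays moved. The work goes in short steps, Python scripts to look and compute and a tool call to move; the robot and the scene stay as the last step left them, time stands still between calls to the robot, and variables do not carry over. Pictures are saved under pics/ and viewed, at most 10 in all, crops included, and the job is handed in when it is done.

Besides the shell and the picture viewer there is one more tool, called as name([rows], argument=value, ...), one row to a line, values as JSON. step_arm: Moves the arm, as the interface text tells. Its arguments: {"type":"object","properties":{"motion":{"type":"array","items":{"type":"array","items":{"type":"number"}}},"force":{"type":"number"}},"required":["motion"]}

```bash
mkdir -p pics; cat > h.py <<'E'
import numpy as np, cv2
from workcell import bot
from scipy.spatial.transform import Rotation as R
def cam(n):
    p,d=bot.read_camera(n); c=bot.calibration(n); return p,d,c
def rot(c):
    o=np.array(c["orientation"],float)
    return o if o.shape==(3,3) else R.from_rotvec(o).as_matrix()
def world(u,v,z,c):
    """pixel ray cut with height z plane"""
    K=np.array(c["mtx"]); r=np.linalg.inv(K)@[u,v,1]; r=rot(c)@(r*[1,-1,-1]); o=np.array(c["origin"])
    return o+r*(z-o[2])/r[2]
def pix(P,c):
    K=np.array(c["mtx"]); q=rot(c).T@(np.array(P)-c["origin"]); q=K@(q*[1,-1,-1]); return q[:2]/q[2]
E
python3 - <<'E'
from h import *
for n in("top","side"):
    p,d,c=cam(n); cv2.imwrite(f"pics/{n}0.png",p[:,:,::-1]); print(c); np.save(n+"d.npy",d)
s=bot.read_state(); print(s)
E
```

```text
{'mtx': array([[402.49461125,   0.        , 255.2169541 ],
       [  0.        , 402.49461125, 192.37083751],
       [  0.        ,   0.        ,   1.        ]]), 'origin': array([0.3843681 , 0.05752905, 1.14462577]), 'orientation': array([ 0.04018939, -0.06007912, -1.53945948])}
{'mtx': array([[373.35913111,   0.        , 254.89669155],
       [  0.        , 373.35913111, 195.87352246],
       [  0.        ,   0.        ,   1.        ]]), 'origin': array([0.39542334, 0.6607483 , 0.83242942]), 'orientation': array([ 0.05968455, -1.01810079, -2.82924115])}
{'time': 0.1, 'q': array([-1.20190772e+00,  2.64736668e-01,  1.60523470e+00,  2.66109817e-06,
        1.27371992e+00, -3.68737863e-02]), 'joint_vel': array([ 0.00062065, -0.00113634, -0.00148264, -0.00044653,  0.00014491,
       -0.00091124]), 'joint_torque': array([ 6.74185994e-04, -5.16708791e+01, -3.68589985e+01, -8.85264308e-05,
        6.26999405e-03,  5.92209418e-06]), 'tool_pos': array([ 0.26618233, -0.61948947,  0.19234844]), 'tcp_rot': array([-3.07513138e+00, -6.32588286e-01,  5.40440924e-04]), 'wrist_force': array([ 0.48710207, -0.14157629,  0.71108499]), 'torque': array([ 0.02149258, -0.00471244, -0.02404966]), 'grip_force': 0.0, 'width': 0.9979598987625553}
```

View pics/top0.png

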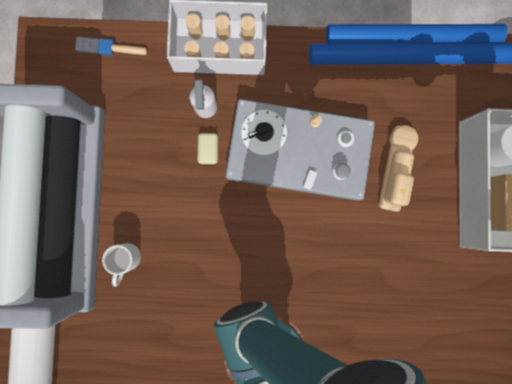

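View pics/side0.png

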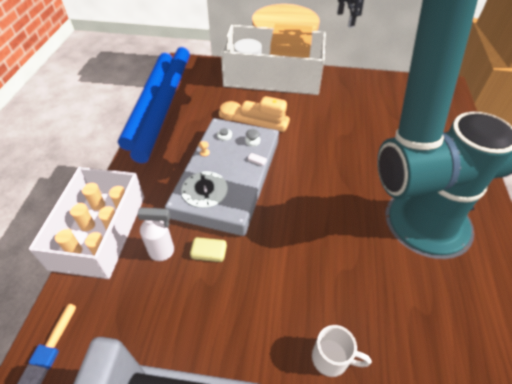

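The console is at top-view px (235-373, 100-198), with the selector at about (264,131) and the buttons at (345,138) and (342,171). Next I'll zoom in and use depth to tell the buttons apart.

```bash
python3 - <<'E'
from h import *
p=cv2.imread("pics/top0.png"); a=cv2.resize(p[95:203,222:382],None,fx=5,fy=5,interpolation=cv2.INTER_CUBIC)
cv2.imwrite("pics/topz.png",a)
p=cv2.imread("pics/side0.png"); a=cv2.resize(p[115:235,160:290],None,fx=5,fy=5,interpolation=cv2.INTER_CUBIC)
cv2.imwrite("pics/sidez.png",a)
d=np.load("topd.npy");c=bot.calibration("top");K=c["mtx"];M=rot(c)
v,u=np.mgrid[:384,:512]
P=(np.stack([(u-K[0,2])/K[0,0],-(v-K[1,2])/K[1,1],-np.ones_like(u)],-1)*d[...,None])@M.T+c["origin"]
np.save("P.npy",P)
Z=(P[...,2]*1000).round().astype(int)
print(Z[126:148:2,334:358:2]);print(Z[160:182:2,330:354:2]);print(Z[120:146:2,244:284:2])
E
```

```text
[[  60   65   63   64   60   62   60   66   61   63   62   62]
 [  64   66   66   60   65   59   62   59   63   63   61   65]
 [  60   61   63   60   62   63   61 1145   64   62   59   61]
 [  64   64   59   64   75   75   72   73   75   62   61   61]
 [  62   62   64   71   75   85   77   87   70   77   61   64]
 [  63   65   73   79   85   86   83   85   85   74   63   62]
 [  60   67   76   75   86   87   82   85   85   79   63   62]
 [  65   65   70   73   83   85   84   82   82   74   63   63]
 [  64   62   65   73   74   81   84   83   76   76   56   63]
 [  65   63   61   71   75   74   77   74   76   62   62   61]
 [  59   64   64   61   61   69   74   74   63   65   61   65]]
[[  64   59   60   63   64   62   65   58   61   62   61   62]
 [  65   64   66   61   60   66   62   63   64   61   63   63]
 [  59   65   61   66   95   94  100   99 1145   62   61   56]
 [  62   62   64   97   95   99  101   99   97   95   64   61]
 [  63   62   74   96  100   99   98  101   96  102   93   60]
 [  60   63   76   93   98   97  102   98   99   97   95   66]
 [  65   60   75   98  100  
[... 953 characters left out ...]
5  103  103  102   99   87   79   78
    78   69   69   66   66   70]
 [  67   67  103  105  106  105  102   97   94   78   81   80   81   84
    81   70   68   69   70   69]
 [  72   67   86  102  104   92   79   75   77   79   79   81   80   78
    76   70   67   68   72 1145]
 [  68   67   68   90   69   65   70   78   79   77   76   82   79   78
    67   67   67   67   68   66]
 [  71   67   66   64   68   68   69   71   81   80   78   79   78   71
    68   68   68   71   68   65]
 [  67   70   68   68   69   68   65   65   69   66   68   69   67   66
    66   69   67   72   66 1145]
 [  61   68   69   69   69   65   67   69   68   69   71   68   69   70
    65   69   64   69   70   69]]
```

View pics/topz.png

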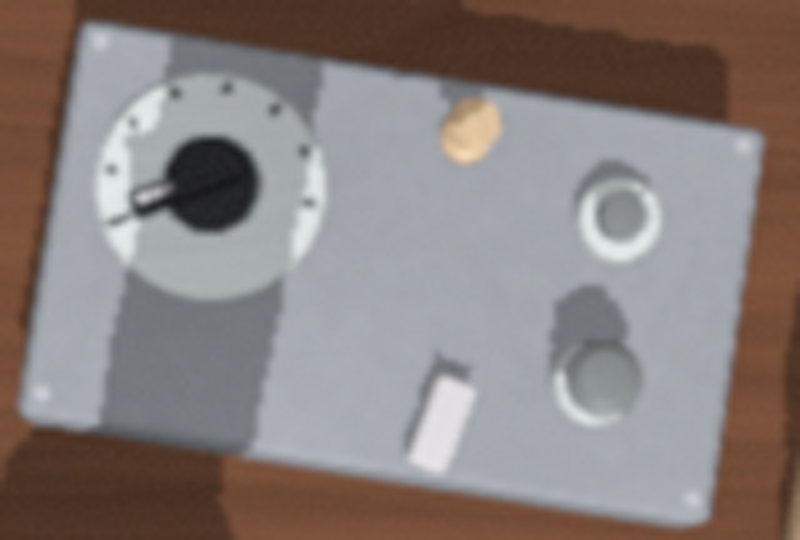

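View pics/sidez.png

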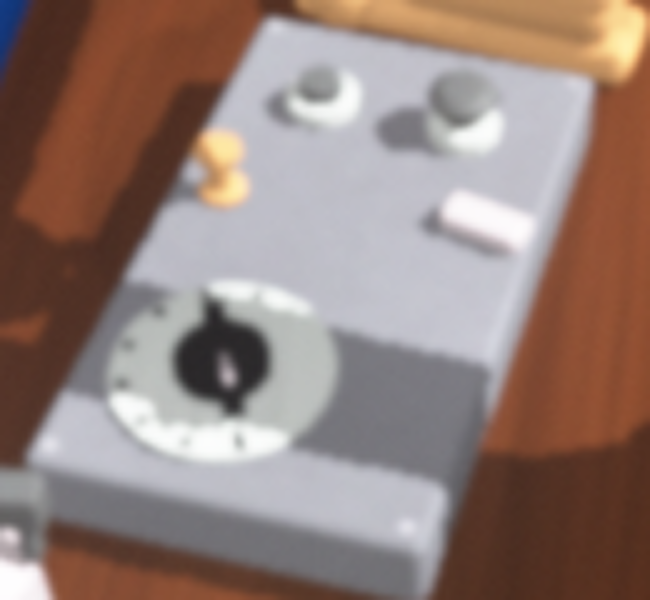

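Both views show the start button (82 mm) farther from the robot at zoom px (622,213), and the stop mushroom nearer. The selector, at zoom px (212,186), is on the off mark.

```bash
python3 - <<'E'
from h import *
c=bot.calibration("top")
f=lambda x,y,z:world(222+(x+.5)/5-.5,95+(y+.5)/5-.5,z,c)
C=f(212,186,.066)
P=np.load("P.npy"); Z=P[...,2]; v,u=np.mgrid[:384,:512]
m=(abs(Z-.067)<.006)&(np.hypot(P[...,0]-C[0],P[...,1]-C[1])<.075)
h=(Z>.094)&(Z<.112)&(np.hypot(P[...,0]-C[0],P[...,1]-C[1])<.06)
H=P[h][:,:2]; mm=H.mean(0); w,V=np.linalg.eigh(np.cov((H-mm).T)); ax=V[:,1]*(1 if V[1,1]>0 else -1)
t=(H-mm)@ax; print("dial",C,"handle mean",mm,"axis deg",np.degrees(np.arctan2(ax[1],ax[0])),"ext",t.min(),t.max(), "centre est",mm-15e-3*ax)
for q in [(118,220),(112,168),(132,122),(175,92),(227,88),(275,110),(304,150),(308,202)]:
    d=f(*q,.066)-C; print(np.degrees(np.arctan2(d[1],d[0])).round(1),np.hypot(*d[:2]).round(4))
S=f(622,213,.082);print("start",S,"stop",f(606,374,.098))
b=(Z>.078)&(Z<.092)&(np.hypot(P[...,0]-S[0],P[...,1]-S[1])<.02);print("start depth",P[b].mean(0),b.sum())
for n,x0,x1,y0,y1 in[("sprayer",185,225,70,122)]:
    q=P[y0:y1,x0:x1].reshape(-1,3);q=q[(q[:,2]>.05)&(q[:,2]<.25)];print(n,q.min(0),q.max(0))
E
```

```text
dial [0.61911285 0.02603378 0.066     ] handle mean [0.61187381 0.04013363] axis deg 112.50480161165332 ext -0.030423409853361127 0.03049758148199362 centre est [0.61761522 0.02627592]
112.0 0.0543
81.6 0.0551
52.8 0.0558
23.0 0.0554
-6.9 0.0546
-37.6 0.0542
-66.5 0.0539
-97.7 0.0528
start [ 0.60831361 -0.19344463  0.082     ] stop [ 0.51926882 -0.18260269  0.098     ]
start depth [ 0.60618304 -0.19394323  0.08391514] 87
sprayer [0.65201832 0.16197443 0.0500899 ] [0.72968685 0.22487082 0.17387957]
```

step_arm([
  [0,2,-2,0,-4],
  [0,5,-4.5,0,-9],
  [0,8.5,-7.5,-1,-15],
  [0,12,-11,-1,-21],
  [0,15.5,-14,-1,-27],
  [0,19,-17,-1,-33],
  [0,22.5,-20.5,-1,-39],
  [0,26,-23.5,-1,-45],
  [0,29.5,-26.5,-1,-51],
  [0,33,-30,-1,-57],
  [0,36.5,-33,-1,-63],
  [0,40,-36,-1,-69],
  [0,43.5,-39,-1,-75],
  [0,46.5,-42,-1,-80],
  [0,49.5,-44.5,-1,-84],
  [0,52,-47,-1,-87],
  [0,53.5,-48.5,-1,-89],
  [0,54.4,-49,-1,-90],
  [0,54.4,-49,-1,-90],
  [0,54.4,-49,-1,-90],
])

```text
time: 2.1
tool_pos: [0.5725, 0.044, 0.2032]
tcp_rot: [-1.729, -2.623, 0.002]
wrist_force: [-0.0, -1.1, 1.1]
width: -0.0
grip_force: 0.0
```

step_arm([
  [0,0,0,0,-8],
  [0,0,0,0,-16],
  [0,0,0,0,-24],
  [0,0,0,0,-32],
  [0,0,0,0,-40],
  [0,0,0,0,-48],
  [0,0,0,0,-56],
  [0,0,0,0,-64],
  [0,0,0,0,-72],
  [0,0,0,0,-80],
  [0,0,0,0,-86],
  [0,0,0,0,-89],
  [0,0,0,0,-89],
  [0,0,0,0,-89],
])

```text
time: 3.5
tool_pos: [0.5726, 0.0436, 0.2036]
tcp_rot: [0.601, -3.083, 0.0]
wrist_force: [-0.8, -0.3, 0.4]
width: 0.001
grip_force: 0.0
```

```bash
cat >> h.py <<'E'
C=np.array([.618,.026])
def place(th,off,z=.084,r=.036):
    t=np.radians(th); u=np.array([np.cos(t),np.sin(t)]); n=np.array([-u[1],u[0]])
    return [*(C+r*u+off*n),z],th+90
def delta(P,yaw):
    s=bot.read_state(); M=R.from_rotvec(s["tcp_rot"]).as_matrix()
    y=np.degrees(np.arctan2(M[1,0],M[0,0])); d=M.T@(np.array(P)-s["tool_pos"])*100
    return np.round([*d,-((yaw-y+180)%360-180)],2)
def stat():
    s=bot.read_state(); M=R.from_rotvec(s["tcp_rot"]).as_matrix()
    print(round(s["time"],2),s["tool_pos"].round(4),"yaw",np.degrees(np.arctan2(M[1,0],M[0,0])).round(1),"F",s["wrist_force"].round(1),s["width"],"q",s["q"].round(2))
E
python3 - <<'E'
from h import *
stat(); print(delta(*place(112,.035)))
p,d,c=cam("top"); cv2.imwrite("pics/t1.png",cv2.resize(p[60:210,180:380],None,fx=4,fy=4,interpolation=cv2.INTER_CUBIC)[:,:,::-1])
E
```

```text
3.5 [0.5726 0.0436 0.2036] yaw -157.9 F [-0.8 -0.3  0.4] 0.0008002180819499218 q [ 0.03  0.07  1.81 -0.    1.26 -1.92]
[-0.05  0.27 11.96  0.07]
```

View pics/t1.png

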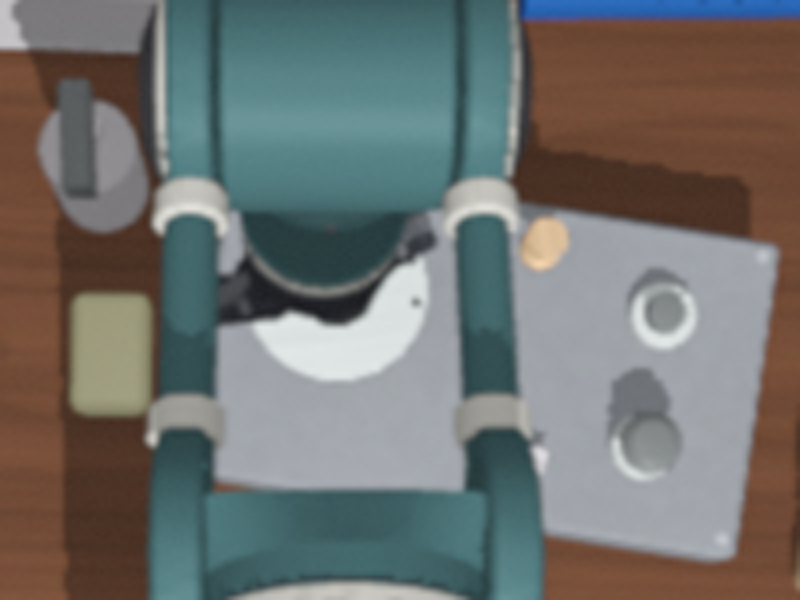

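The arm hides the selector from the top camera here, so I'll use the side camera. Descending beside the handle now.

step_arm([
  [0,0,0.3,2,0],
  [0,0,0.3,4.5,0],
  [0,0,0.3,7,0],
  [0,0,0.3,9,0],
  [0,0,0.3,10.5,0],
  [0,0,0.3,11.5,0],
  [0,0,0.3,11.9,0],
  [0,0,0.3,11.9,0],
  [0,0,0.3,11.9,0],
])

```text
time: 4.45
tool_pos: [0.5726, 0.0475, 0.0856]
tcp_rot: [-0.606, 3.081, -0.0]
wrist_force: [0.8, 0.0, -0.4]
width: -0.005
grip_force: 0.0
```

```bash
python3 - <<'E'
from h import *
stat()
p,d,c=cam("side"); cv2.imwrite("pics/s1.png",cv2.resize(p[60:240,130:330],None,fx=3,fy=3,interpolation=cv2.INTER_CUBIC)[:,:,::-1])
for th,o in((117,.017),(132,.017)):
    a=(0,0)
print(delta(*place(112,.018)))
E
```

```text
4.45 [0.5726 0.0475 0.0856] yaw -157.8 F [ 0.8  0.  -0.4] -0.004669395483199078 q [ 0.04  0.17  1.93 -0.    1.04 -1.92]
[-1.59 -0.1   0.18  0.24]
```

View pics/s1.png

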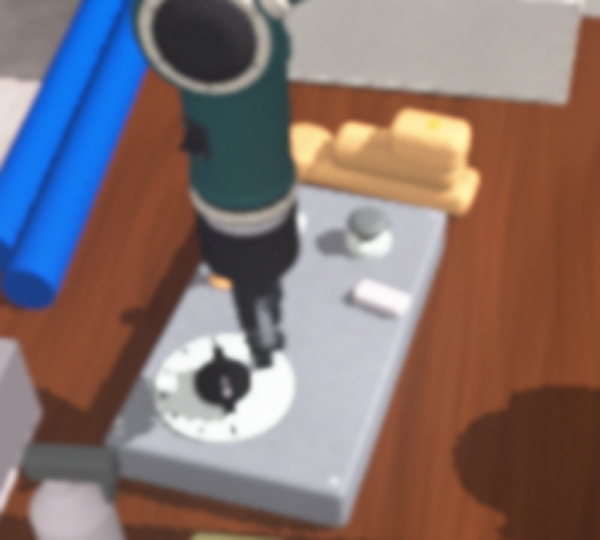

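The side view shows the fingertip at crop px (262,365), beside the handle's robot-facing flank at about (225,385). I'll work out arc waypoints about the axis.

```bash
cat >> h.py <<'E'
def arc(phis,off=.017):
    for f in phis: print(f,delta(*place(112-f,off)))
E
python3 - <<'E'
from h import *
arc(range(0,25,4))
E
```

```text
0 [-1.69 -0.1   0.18  0.24]
4 [-1.95  0.    0.18  4.24]
8 [-2.21  0.1   0.18  8.24]
12 [-2.48  0.17  0.18 12.24]
16 [-2.75  0.22  0.18 16.24]
20 [-3.02  0.25  0.18 20.24]
24 [-3.3   0.27  0.18 24.24]
```

step_arm([
  [0,-0.5,0,0.1,0],
  [0,-1,-0.1,0.1,0],
  [0,-1.4,-0.1,0.1,0],
  [0,-1.7,-0.1,0.1,0],
  [0,-1.8,-0.05,0.1,2],
  [0,-1.95,0,0.1,4],
  [0,-2.1,0.05,0.1,6],
  [0,-2.2,0.1,0.1,8],
  [0,-2.35,0.15,0.1,10],
  [0,-2.5,0.2,0.1,12],
  [0,-2.6,0.2,0.1,14],
  [0,-2.75,0.2,0.1,16],
  [0,-2.9,0.25,0.1,18],
  [0,-3,0.25,0.1,20],
  [0,-3.15,0.25,0.1,22],
  [0,-3.15,0.25,0.1,22],
])

```text
time: 6.1
tool_pos: [0.6002, 0.0619, 0.0836]
tcp_rot: [-0.007, 3.142, 0.0]
wrist_force: [0.4, -0.3, 0.9]
width: -0.001
grip_force: 0.0
```

```bash
python3 - <<'E'
from h import *
stat()
p,d,c=cam("side"); cv2.imwrite("pics/s2.png",cv2.resize(p[150:225,160:240],None,fx=7,fy=7,interpolation=cv2.INTER_CUBIC)[:,:,::-1])
o=[*C,.102]; print([((pix([*(C+.046*np.array([np.cos(np.radians(t)),np.sin(np.radians(t))])),.102],c)-[160,150])*7).round() for t in(112,82,52)])
arc(range(22,83,5))
E
```

```text
6.1 [0.6002 0.0619 0.0836] yaw -179.7 F [ 0.4 -0.3  0.9] -0.000736649222757178 q [ 0.06  0.22  1.87  0.    1.05 -1.51]
[array([317., 295.]), array([252., 293.]), array([199., 268.])]
22 [-0.09  0.01 -0.05  0.3 ]
27 [-0.41  0.14 -0.05  5.3 ]
32 [-0.75  0.25 -0.05 10.3 ]
37 [-1.08  0.32 -0.05 15.3 ]
42 [-1.43  0.37 -0.05 20.3 ]
47 [-1.78  0.38 -0.05 25.3 ]
52 [-2.12  0.37 -0.05 30.3 ]
57 [-2.47  0.32 -0.05 35.3 ]
62 [-2.81  0.25 -0.05 40.3 ]
67 [-3.14  0.14 -0.05 45.3 ]
72 [-3.46e+00  1.00e-02 -5.00e-02  5.03e+01]
77 [-3.77e+00 -1.50e-01 -5.00e-02  5.53e+01]
82 [-4.06e+00 -3.40e-01 -5.00e-02  6.03e+01]
```

View pics/s2.png

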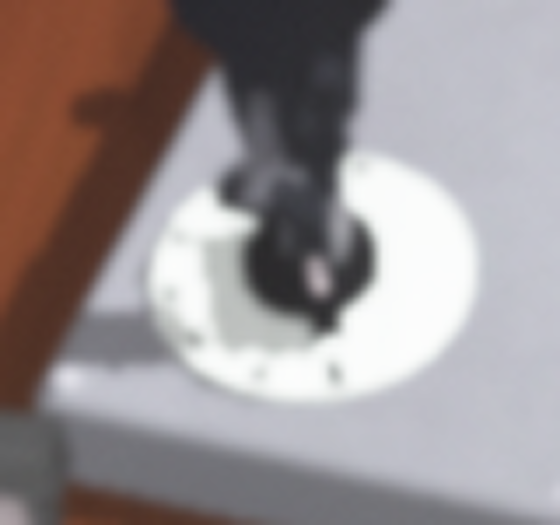

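```bash
python3 - <<'E'
from h import *
c=bot.calibration("side"); g=lambda P:((pix(P,c)-[160,150])*7).round()
s=bot.read_state(); T=s["tool_pos"]
print("TCP",g(T),"C102",g([*C,.102]),"C76",g([*C,.076]),"C66",g([*C,.066]))
for t in(112,82):
    u=np.array([np.cos(np.radians(t)),np.sin(np.radians(t))]); print(t,"tip",g([*(C+.046*u),.102]),"tail",g([*(C-.016*u),.102]),"tipbottom",g([*(C+.046*u),.076]))
for dx in(-.011,.011):
  for dy in(-.0145,.0145): print("finger corner",dx,dy,g(T+[dx,dy,0]))
p,d,_=cam("side");K=c["mtx"];v,u=np.mgrid[:384,:512]
P=(np.stack([(u-K[0,2])/K[0,0],-(v-K[1,2])/K[1,1],-np.ones_like(u)],-1)*d[...,None])@rot(c).T+c["origin"]
Z=(P[...,2]*1000).round().astype(int)
print(list(range(188,222,2)))
for r in range(168,204,2): print(r,Z[r,188:222:2], p[r,188:222:2].mean(-1).astype(int))
E
```

```text
TCP [327. 313.] C102 [297. 204.] C76 [304. 249.] C66 [307. 266.]
112 tip [317. 295.] tail [291. 173.] tipbottom [323. 340.]
82 tip [252. 293.] tail [312. 174.] tipbottom [260. 338.]
finger corner -0.011 -0.0145 [365. 287.]
finger corner -0.011 0.0145 [348. 346.]
finger corner 0.011 -0.0145 [307. 280.]
finger corner 0.011 0.0145 [289. 340.]
[188, 190, 192, 194, 196, 198, 200, 202, 204, 206, 208, 210, 212, 214, 216, 218, 220]
168 [ 63  63  63 200 227 226 225 219 208 203 197  64  61  63  62  63  61] [189 193 182 119  95  90  58  54  57  53  74 153 189 191 192 192 192]
170 [ 63  61  63 191 223 224 203 201 193 194 194  64  61  63  62  61  62] [191 192 190 146 101  95  69  50  52  52  69 157 192 192 191 192 191]
172 [ 60  62  60 223 221 223 175 186 185 186 169  69  68  60  60  63  62] [192 189 182 146 106  99  83  58  51  53 108 206 219 219 205 193 192]
174 [ 61  62 217 218 218 217 209 211 175 179 161  65  67  69  68  60  60] [192 180 134 100 106 115 105  93  64  57 152 230 237 248 244 230 208]
176 [ 65 213 217 216 215 218 218 206 191 170 167  68  65  69  68  68  66] [203 172  80  80 116 1
[... 1151 characters left out ...]
 57  45  46  75  90  62 119 227 249 250 252 252]
194 [68 67 68 69 68 65 73 73 96 93 67 65 68 67 70 69 67] [246 208 190 189 174 136  97  77  58  51 128 234 249 250 251 252 252]
196 [68 66 68 69 68 67 69 67 88 84 84 68 67 66 68 68 68] [222 217 191 191 191 185 178 166 114  68 167 249 251 251 251 252 252]
198 [ 69  70  65  68  70  68  70  68  78  67 832  68  69  68  70  68  68] [195 227 196 193 196 191 191 192 172 207 236 250 251 251 251 252 252]
200 [68 68 69 69 68 68 67 68 68 69 71 68 70 68 70 69 67] [237 247 234 234 238 220 224 230 235 245 248 251 251 251 251 252 248]
202 [68 65 69 68 69 66 67 67 68 69 66 68 67 68 67 60 62] [228 246 250 250 236 240 250 251 250 232 220 250 251 250 250 242 216]
```

```bash
python3 - <<'E'
from h import *
stat()
p,d,c=cam("side");K=c["mtx"];v,u=np.mgrid[:384,:512]
P=(np.stack([(u-K[0,2])/K[0,0],-(v-K[1,2])/K[1,1],-np.ones_like(u)],-1)*d[...,None])@rot(c).T+c["origin"]
for r in range(180,198,2): print(r,[tuple((P[r,k]*1000).astype(int)) for k in range(200,212,2)])
E
```

```text
6.2 [0.6    0.0619 0.0835] yaw -179.7 F [ 0.1 -0.3  0.7] -0.001935362734680791 q [ 0.06  0.22  1.87  0.    1.05 -1.51]
180 [(np.int64(589), np.int64(123), np.int64(210)), (np.int64(588), np.int64(112), np.int64(198)), (np.int64(589), np.int64(97), np.int64(181)), (np.int64(587), np.int64(88), np.int64(171)), (np.int64(590), np.int64(66), np.int64(147)), (np.int64(604), np.int64(4), np.int64(76))]
182 [(np.int64(610), np.int64(67), np.int64(137)), (np.int64(602), np.int64(75), np.int64(147)), (np.int64(597), np.int64(75), np.int64(149)), (np.int64(594), np.int64(71), np.int64(144)), (np.int64(590), np.int64(67), np.int64(141)), (np.int64(602), np.int64(12), np.int64(77))]
184 [(np.int64(611), np.int64(68), np.int64(131)), (np.int64(603), np.int64(74), np.int64(139)), (np.int64(599), np.int64(73), np.int64(138)), (np.int64(594), np.int64(71), np.int64(137)), (np.int64(590), np.int64(68), np.int64(134)), (np.int64(601), np.int64(19), np.int64(78))]
186 [(np.int64(626), np.int64(30), np.int64(78)), (np.int64(605), np.int64(72), np.int64(128)), (np.int64(599), np.int64(73), np.int64(131))
[... 820 characters left out ...]
p.int64(104)), (np.int64(599), np.int64(66), np.int64(100)), (np.int64(601), np.int64(45), np.int64(75)), (np.int64(596), np.int64(42), np.int64(72))]
194 [(np.int64(622), np.int64(51), np.int64(69)), (np.int64(616), np.int64(51), np.int64(71)), (np.int64(603), np.int64(71), np.int64(96)), (np.int64(600), np.int64(66), np.int64(92)), (np.int64(602), np.int64(45), np.int64(66)), (np.int64(596), np.int64(44), np.int64(66))]
196 [(np.int64(621), np.int64(56), np.int64(67)), (np.int64(615), np.int64(57), np.int64(69)), (np.int64(605), np.int64(69), np.int64(86)), (np.int64(600), np.int64(69), np.int64(87)), (np.int64(595), np.int64(66), np.int64(84)), (np.int64(594), np.int64(52), np.int64(68))]
```

The handle hasn't moved and there's no contact force. Depth shows the finger ending above the handle (about z=0.128) while the reported TCP is at 0.084. I'll back off and measure where the finger tips really are.

```bash
python3 - <<'E'
from h import *
print(delta(*place(112,.035)))
E
```

```text
[  2.79  -1.54  -0.05 -21.71]
```

step_arm([
  [0,0.5,-0.3,0,-4],
  [0,1,-0.6,0,-8],
  [0,1.7,-0.9,0,-14],
  [0,2.3,-1.2,0,-19],
  [0,2.8,-1.5,0,-22],
  [0,2.8,-1.5,0,-22],
  [0,2.8,-1.5,0,-22],
])

```text
time: 6.95
tool_pos: [0.5721, 0.0467, 0.0837]
tcp_rot: [-0.604, 3.083, 0.0]
wrist_force: [0.2, 0.9, -0.8]
width: 0.002
grip_force: 0.0
```

```bash
cat >> h.py <<'E'
def cloud(n):
    p,d,c=cam(n);K=c["mtx"];v,u=np.mgrid[:384,:512]
    return p,(np.stack([(u-K[0,2])/K[0,0],-(v-K[1,2])/K[1,1],-np.ones_like(u)],-1)*d[...,None])@rot(c).T+c["origin"]
E
python3 - <<'E'
from h import *
stat(); s=bot.read_state()
p,P=cloud("side")
T=s["tool_pos"]; h=np.hypot(P[...,0]-T[0],P[...,1]-T[1])
m=(h<.05)&(P[...,2]>.083)&(P[...,2]<.3); Q=P[m]
for z in np.arange(.085,.29,.01):
    q=Q[abs(Q[:,2]-z)<.005]
    if len(q): print(round(z,3),len(q),(q.min(0)[:2]*1000).round(),(q.max(0)[:2]*1000).round())
a=p[130:200,180:250]; cv2.imwrite("pics/s3.png",cv2.resize(a,None,fx=8,fy=8,interpolation=cv2.INTER_CUBIC)[:,:,::-1])
c=bot.calibration("side"); print("TCP",((pix(T,c)-[180,130])*8).round(), ((pix(T+[0,0,.04],c)-[180,130])*8).round())
E
```

```text
6.95 [0.5721 0.0467 0.0837] yaw -157.8 F [ 0.2  0.9 -0.8] 0.0015981327619313311 q [ 0.04  0.17  1.93  0.    1.04 -1.92]
0.085 9 [596.  45.] [617.  72.]
0.095 12 [597.  35.] [621.  71.]
0.105 65 [596.  21.] [619.  71.]
0.125 5 [562.  47.] [582.  56.]
0.135 21 [561.  48.] [585.  63.]
0.145 21 [561.  49.] [580.  62.]
0.155 4 [562.  56.] [573.  61.]
0.165 4 [574.  58.] [582.  75.]
0.175 8 [562.  52.] [579.  80.]
0.185 22 [547.  53.] [582.  91.]
0.195 25 [550.  53.] [584.  92.]
0.205 20 [550.  56.] [582.  94.]
0.215 33 [545.  45.] [593.  93.]
0.225 67 [549.  54.] [585.  93.]
0.235 51 [549.  52.] [586.  89.]
0.245 33 [551.  75.] [572.  84.]
0.255 81 [536.  49.] [605.  85.]
0.265 110 [535.  44.] [608.  86.]
0.275 113 [536.  42.] [607.  87.]
0.285 133 [536.  38.] [607.  86.]
TCP [308. 492.] [299. 410.]
```

View pics/s3.png

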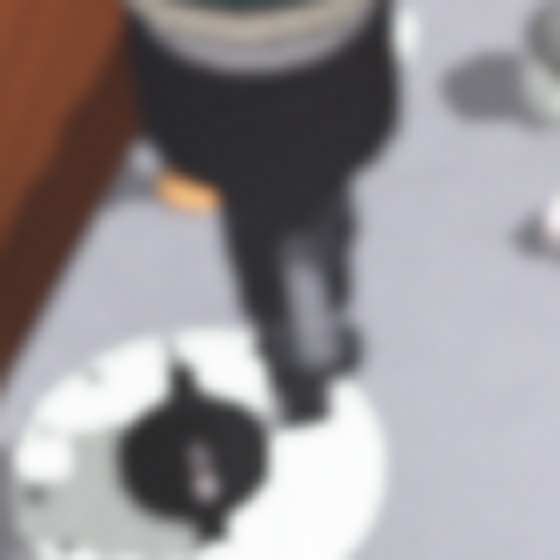

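This view shows the finger bottom at px (300,415), where the reported TCP would project to (308,492). So the real tip is about 38 mm higher than reported, while x and y agree. I'll descend in stages, guided by depth and force.

step_arm([
  [0,0,0,0.5,0],
  [0,0,0,1,0],
  [0,0,0,1.5,0],
  [0,0,0,2,0],
  [0,0,0,2.3,0],
  [0,0,0,2.5,0],
  [0,0,0,2.5,0],
  [0,0,0,2.5,0],
])

```text
time: 7.8
tool_pos: [0.5721, 0.0466, 0.0587]
tcp_rot: [-0.606, 3.082, -0.0]
wrist_force: [0.7, -0.6, 0.4]
width: -0.0
grip_force: 0.0
```

```bash
cat >> h.py <<'E'
def tip():
    """lowest finger points near TCP xy, by side depth"""
    s=bot.read_state(); p,P=cloud("side"); T=s["tool_pos"]; M=R.from_rotvec(s["tcp_rot"]).as_matrix()
    L=(P-[T[0],T[1],0])@M
    m=(abs(L[...,0])<.014)&(abs(L[...,1])<.018)&(P[...,2]>.07)&(P[...,2]<.17); Q=P[m]
    z=np.sort(Q[:,2]); print("n",len(z),"lowest z",(z[:8]*1000).round(),"local x",np.percentile(L[m][:,0],[2,98]).round(4),"y",np.percentile(L[m][:,1],[2,98]).round(4))
    return p
E
python3 - <<'E'
from h import *
stat();tip()
E
```

```text
7.8 [0.5721 0.0466 0.0587] yaw -157.8 F [ 0.7 -0.6  0.4] -0.00024338475903853772 q [ 0.04  0.2   1.95 -0.    0.99 -1.92]
n 86 lowest z [70. 70. 70. 70. 70. 70. 70. 70.] local x [-0.0133  0.0121] y [-0.0079  0.0164]
```

```bash
sed -i 's/>.07)&/>.077)\&/' h.py; python3 - <<'E'
from h import *
p=tip()
cv2.imwrite("pics/s4.png",cv2.resize(p[130:200,180:250],None,fx=8,fy=8,interpolation=cv2.INTER_CUBIC)[:,:,::-1])
c=bot.calibration("side");T=bot.read_state()["tool_pos"]
for o in(.03,.035,.04,.045): print(o,((pix(T+[0,0,o],c)-[180,130])*8).round())
E
```

```text
n 78 lowest z [ 98. 101. 103. 103. 104. 104. 106. 106.] local x [-0.0132  0.0125] y [-0.0008  0.016 ]
0.03 [306. 481.]
0.035 [305. 471.]
0.04 [304. 461.]
0.045 [303. 451.]
```

View pics/s4.png

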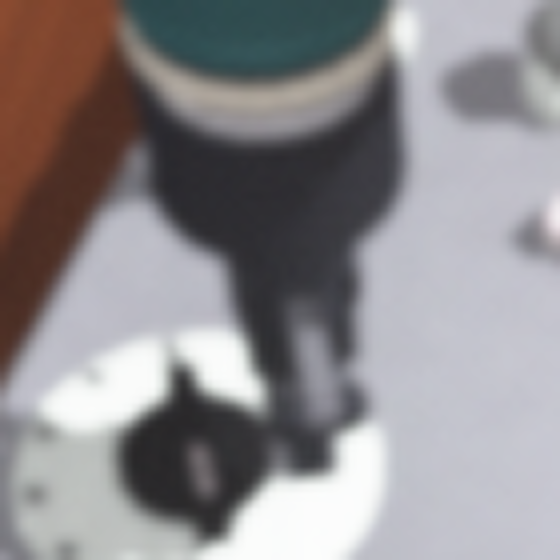

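The finger bottom is now at px (310,467), at a real z of roughly 0.10. The reported value would be inside the plate, yet there's no force. I'll go 1.5 cm lower.

step_arm([
  [0,0,0,0.3,0],
  [0,0,0,0.6,0],
  [0,0,0,0.9,0],
  [0,0,0,1.2,0],
  [0,0,0,1.5,0],
  [0,0,0,1.5,0],
  [0,0,0,1.5,0],
])

```text
time: 8.6
tool_pos: [0.5719, 0.0467, 0.0434]
tcp_rot: [0.606, -3.082, -0.0]
wrist_force: [-0.0, -0.0, -0.3]
width: 0.002
grip_force: 0.0
```

```bash
sed -i 's/>.077)&/>.073)\&/' h.py; python3 - <<'E'
from h import *
stat();tip();tip();arc(range(0,25,4))
E
```

```text
8.6 [0.5719 0.0467 0.0434] yaw -157.8 F [-0.  -0.  -0.3] 0.0018505128020892205 q [ 0.04  0.21  1.96 -0.    0.97 -1.92]
n 80 lowest z [83. 87. 88. 90. 90. 90. 90. 91.] local x [-0.0132  0.0134] y [0.0018 0.0166]
n 78 lowest z [85. 86. 87. 88. 90. 91. 91. 92.] local x [-0.0132  0.0133] y [0.004  0.0165]
0 [-1.78 -0.04 -4.03  0.25]
4 [-2.03  0.07 -4.03  4.25]
8 [-2.3   0.16 -4.03  8.25]
12 [-2.56  0.23 -4.03 12.25]
16 [-2.84  0.28 -4.03 16.25]
20 [-3.11  0.31 -4.03 20.25]
24 [-3.39  0.33 -4.03 24.25]
```

The tip bottom is now at about z=0.085, overlapping the handle flank by about 17 mm. Pushing the first click.

step_arm([
  [0,-0.5,0,0,0],
  [0,-1,0,0,0],
  [0,-1.4,0,0,0],
  [0,-1.6,0,0,0],
  [0,-1.8,0,0,0],
  [0,-1.9,0.05,0,2],
  [0,-2.05,0.05,0,4],
  [0,-2.15,0.1,0,6],
  [0,-2.3,0.15,0,8],
  [0,-2.45,0.2,0,10],
  [0,-2.55,0.25,0,12],
  [0,-2.7,0.25,0,14],
  [0,-2.85,0.3,0,16],
  [0,-2.85,0.3,0,16],
])

```text
time: 10.1
tool_pos: [0.5966, 0.0602, 0.0432]
tcp_rot: [0.171, -3.136, 0.0]
wrist_force: [-1.3, 0.6, -0.9]
width: -0.002
grip_force: 0.4
```

```bash
cat >> h.py <<'E'
def handle():
    """handle top points seen by side camera: PCA direction through C"""
    p,P=cloud("side"); r=np.hypot(P[...,0]-C[0],P[...,1]-C[1])
    m=(r<.05)&(P[...,2]>.096)&(P[...,2]<.109); Q=P[m][:,:2]-C
    far=Q[np.hypot(*Q.T)>.02]; print("handle pts",len(Q),"angles of outer pts",np.degrees(np.arctan2(far[:,1],far[:,0])).round().astype(int)[:40])
    return p
E
python3 - <<'E'
from h import *
stat();handle();arc(range(16,71,6))
E
```

```text
10.1 [0.5966 0.0602 0.0432] yaw -173.7 F [-1.3  0.6 -0.9] -0.0018263762019777121 q [ 0.06  0.26  1.91 -0.    0.98 -1.62]
handle pts 20 angles of outer pts [131 126  90  93  94  99 102 104 126  88  92  95  98 101 125 128  95 101
 107 113]
16 [-0.05 -0.03 -4.08  0.3 ]
22 [-0.44  0.13 -4.08  6.3 ]
28 [-0.84  0.24 -4.08 12.3 ]
34 [-1.25  0.31 -4.08 18.3 ]
40 [-1.66  0.34 -4.08 24.3 ]
46 [-2.08  0.33 -4.08 30.3 ]
52 [-2.49  0.27 -4.08 36.3 ]
58 [-2.9   0.17 -4.08 42.3 ]
64 [-3.29e+00  3.00e-02 -4.08e+00  4.83e+01]
70 [-3.66 -0.16 -4.08 54.3 ]
```

It's in contact and the handle is at about 97°, right near the ridge. Continuing slowly.

step_arm([
  [0,-0.2,0,0,2],
  [0,-0.3,0.05,0,4],
  [0,-0.45,0.1,0,6],
  [0,-0.55,0.15,0,8],
  [0,-0.55,0.15,0,8],
])

```text
time: 10.65
tool_pos: [0.603, 0.0624, 0.0437]
tcp_rot: [0.047, 3.14, 0.0]
wrist_force: [0.5, 0.1, -0.4]
width: 0.003
grip_force: 0.0
```

```bash
python3 - <<'E'
from h import *
stat();handle();arc(range(22,125,6))
E
```

```text
10.65 [0.603  0.0624 0.0437] yaw 178.3 F [ 0.5  0.1 -0.4] 0.0030210969536415143 q [ 0.06  0.27  1.89  0.    0.98 -1.48]
handle pts 27 angles of outer pts [128 127 127  75 118 120 125  80  81  84  89  94 114 117 120  78  85  89
 102 105 114 117 120  85  98 104 116]
22 [ 0.18 -0.05 -4.03 -1.67]
28 [-0.2   0.12 -4.03  4.33]
34 [-0.59  0.25 -4.03 10.33]
40 [-1.    0.34 -4.03 16.33]
46 [-1.42  0.38 -4.03 22.33]
52 [-1.83  0.38 -4.03 28.33]
58 [-2.25  0.34 -4.03 34.33]
64 [-2.66  0.25 -4.03 40.33]
70 [-3.05  0.12 -4.03 46.33]
76 [-3.430e+00 -5.000e-02 -4.030e+00  5.233e+01]
82 [-3.79 -0.26 -4.03 58.33]
88 [-4.13 -0.5  -4.03 64.33]
94 [-4.44 -0.78 -4.03 70.33]
100 [-4.72 -1.09 -4.03 76.33]
106 [-4.96 -1.43 -4.03 82.33]
112 [-5.17 -1.79 -4.03 88.33]
118 [-5.34 -2.17 -4.03 94.33]
124 [ -5.47  -2.57  -4.03 100.33]
```

Force dropped, so it snapped to click 1. Next is a slow sweep through clicks 2 and 3.

step_arm([
  [0,-0.2,0.1,0,4],
  [0,-0.4,0.2,0,7],
  [0,-0.6,0.25,0,10],
  [0,-0.8,0.3,0,13],
  [0,-1,0.35,0,16],
  [0,-1.2,0.35,0,19],
  [0,-1.4,0.4,0,22],
  [0,-1.6,0.4,0,25],
  [0,-1.8,0.4,0,28],
  [0,-2.05,0.35,0,31],
  [0,-2.25,0.35,0,34],
  [0,-2.45,0.3,0,37],
  [0,-2.65,0.25,0,40],
  [0,-2.85,0.2,0,43],
  [0,-3.05,0.1,0,46],
  [0,-3.25,0.05,0,49],
  [0,-3.45,-0.05,0,52],
  [0,-3.65,-0.15,0,55],
  [0,-3.65,-0.15,0,55],
])

```text
time: 12.6
tool_pos: [0.6393, 0.0596, 0.0436]
tcp_rot: [1.492, 2.764, 0.0]
wrist_force: [-0.1, -0.6, 0.1]
width: -0.001
grip_force: 0.0
```

```bash
python3 - <<'E'
from h import *
stat();handle();arc(range(76,145,4))
E
```

```text
12.6 [0.6393 0.0596 0.0436] yaw 123.3 F [-0.1 -0.6  0.1] -0.0014327515652711748 q [ 0.05  0.33  1.81 -0.    1.   -0.53]
handle pts 68 angles of outer pts [74 73 74 69 71 73 74 66 68 71 73 72 72 60 64 66 67 71 72 72 67 66 70 72
 75 66 73]
76 [ 0.21 -0.1  -4.04 -2.65]
80 [-0.04  0.03 -4.04  1.35]
84 [-0.3   0.13 -4.04  5.35]
88 [-0.56  0.21 -4.04  9.35]
92 [-0.83  0.28 -4.04 13.35]
96 [-1.1   0.33 -4.04 17.35]
100 [-1.38  0.36 -4.04 21.35]
104 [-1.66  0.37 -4.04 25.35]
108 [-1.94  0.36 -4.04 29.35]
112 [-2.21  0.33 -4.04 33.35]
116 [-2.49  0.28 -4.04 37.35]
120 [-2.76  0.21 -4.04 41.35]
124 [-3.02  0.13 -4.04 45.35]
128 [-3.280e+00  2.000e-02 -4.040e+00  4.935e+01]
132 [-3.53 -0.1  -4.04 53.35]
136 [-3.77 -0.24 -4.04 57.35]
140 [-4.   -0.4  -4.04 61.35]
144 [-4.22 -0.57 -4.04 65.35]
```

step_arm([
  [0,-0.15,0.1,0,3],
  [0,-0.35,0.15,0,6],
  [0,-0.55,0.2,0,9],
  [0,-0.75,0.25,0,12],
  [0,-0.95,0.3,0,15],
  [0,-1.15,0.35,0,18],
  [0,-1.35,0.35,0,21],
  [0,-1.55,0.35,0,24],
  [0,-1.55,0.35,0,24],
])

```text
time: 13.55
tool_pos: [0.6504, 0.0488, 0.0436]
tcp_rot: [2.033, 2.395, 0.0]
wrist_force: [0.5, 0.5, -0.4]
width: -0.005
grip_force: 0.0
```

step_arm([
  [0,-0.2,0.05,0,3],
  [0,-0.4,0.1,0,6],
  [0,-0.6,0.15,0,9],
  [0,-0.6,0.15,0,9],
])

```text
time: 13.95
tool_pos: [0.6529, 0.0426, 0.0436]
tcp_rot: [2.215, 2.228, 0.0]
wrist_force: [0.1, 0.3, 0.4]
width: -0.0
grip_force: 0.0
```

```bash
python3 - <<'E'
from h import *
stat();arc(range(108,145,4))
p,P=cloud("side");r=np.hypot(P[...,0]-C[0],P[...,1]-C[1])
m=(r<.06)&(P[...,2]>.095)&(P[...,2]<.11)
print((P[m][:,:2]-C).__mul__(1000).round().astype(int).tolist())
E
```

```text
13.95 [0.6529 0.0426 0.0436] yaw 90.3 F [0.1 0.3 0.4] -9.544337385415736e-05 q [ 0.03  0.35  1.78 -0.    1.01  0.02]
108 [ 0.28 -0.02 -4.04 -3.66]
112 [ 0.03  0.11 -4.04  0.34]
116 [-0.22  0.22 -4.04  4.34]
120 [-0.48  0.31 -4.04  8.34]
124 [-0.75  0.38 -4.04 12.34]
128 [-1.03  0.43 -4.04 16.34]
132 [-1.3   0.47 -4.04 20.34]
136 [-1.58  0.48 -4.04 24.34]
140 [-1.86  0.48 -4.04 28.34]
144 [-2.13  0.45 -4.04 32.34]
[[7, -4], [4, -4], [3, -7], [9, 0], [7, -1], [4, -2], [2, -3], [-1, -4], [-4, -2], [-6, -3], [-9, -4], [-11, -4], [25, 2], [11, 4], [8, 4], [6, 2], [3, 3], [1, 0], [-2, 0], [-4, 1], [-7, 0], [-10, 2], [-13, 1], [-15, -1], [24, 13], [23, 10], [22, 4], [20, 3], [17, 4], [14, 4], [11, 4], [8, 5], [5, 6], [3, 3], [0, 6], [-3, 6], [-6, 6], [-8, 3], [-10, 2], [-13, 4], [-16, 3], [22, 12], [17, 3], [15, 3], [12, 4], [9, 4], [6, 3], [3, 5], [-1, 8], [-3, 7], [-6, 7], [-8, 7], [-12, 10], [-14, 6], [-16, 5], [-17, -2], [49, 22], [46, 23], [22, 21], [23, 10], [6, 6], [4, 5], [1, 5], [-2, 6], [-5, 5], [-8, 7], [-12, 9], [-13, 7], [48, 25], [46, 22], [29, 24], [27, 23], [24, 24], [22, 22], [23, 11], [-8, 7], [-10, 7], [-13, 7], [50, 22], [47, 22], [43, 26], [39, 28], [36, 28], [34, 28], [32, 26], [30, 24], [27, 24], [24, 24], [23, 21], [47, 24], [44, 23], [40, 28], [38, 26], [34, 28], [32, 26], [30, 25], [29, 20], [25, 24], [22, 24], [41, 25], [38, 27], [35, 27], [32, 28], [30, 27], [28, 24], [23, 24], [35, 28], [33, 28], [30, 27], [22, 26]]
```

The handle's tail points lie along about -8°, which is click 4. One more click, slowly.

step_arm([
  [0,-0.2,0.2,0,4],
  [0,-0.45,0.3,0,8],
  [0,-0.75,0.4,0,12],
  [0,-0.9,0.4,0,14],
  [0,-1.05,0.45,0,16],
  [0,-1.15,0.45,0,18],
  [0,-1.3,0.45,0,20],
  [0,-1.45,0.45,0,22],
  [0,-1.45,0.45,0,22],
])

```text
time: 14.9
tool_pos: [0.6574, 0.0287, 0.0436]
tcp_rot: [2.599, 1.765, 0.0]
wrist_force: [0.4, 1.0, 0.0]
width: 0.006
grip_force: 0.0
```

step_arm([
  [0,-0.15,0,0,2],
  [0,-0.3,-0.05,0,4],
  [0,-0.4,-0.1,0,6],
  [0,-0.4,-0.1,0,6],
])

```text
time: 15.3
tool_pos: [0.6547, 0.025, 0.0435]
tcp_rot: [-2.688, -1.626, 0.001]
wrist_force: [0.4, 0.4, 0.2]
width: 0.001
grip_force: 0.0
```

```bash
cat >> h.py <<'E'
def axis(r0=.05):
    p,P=cloud("side"); r=np.hypot(P[...,0]-C[0],P[...,1]-C[1])
    m=(r<r0)&(P[...,2]>.096)&(P[...,2]<.108); Q=P[m][:,:2]-C; best=[]
    for a in range(-180,180,1):
        t=np.radians(a); u=np.array([np.cos(t),np.sin(t)]); L=Q@u; W=Q@[-u[1],u[0]]
        best.append((np.sum((abs(W)<.007)&(L>-.018)&(L<.047)),a))
    b=max(best)[0]; print("n",len(Q),"best",b,[a for s,a in best if s>=b-1])
    return p
E
python3 - <<'E'
from h import *
stat();axis(.02);axis(.05);print(delta(*place(112-138,.017,z=.0436)))
E
```

```text
15.3 [0.6547 0.025  0.0435] yaw 62.3 F [0.4 0.4 0.2] 0.0010912692074215484 q [ 0.    0.35  1.78 -0.    1.01  0.48]
n 66 best 66 [-38, -37, -36, -35]
n 99 best 68 [-39, -38, -37, -36]
[ 0.17  0.24 -0.   -1.64]
```

The handle fits at -38°, which is click 5. Backing off and lifting.

step_arm([
  [0,0.5,0,0,0],
  [0,1,0,0,0],
  [0,1.5,0,0,0],
  [0,1.5,0,-1,0],
  [0,1.5,0,-3,0],
  [0,1.5,0,-5.5,0],
  [0,1.5,0,-8,0],
  [0,1.5,0,-9,0],
  [0,1.5,0,-9,0],
])

```text
time: 16.3
tool_pos: [0.6639, 0.0385, 0.1365]
tcp_rot: [2.687, 1.623, 0.007]
wrist_force: [0.0, 0.3, -0.4]
width: -0.002
grip_force: 0.0
```

```bash
python3 - <<'E'
from h import *
stat();axis();print(delta([.607,-.1935,.133],62))
E
```

```text
16.3 [0.6639 0.0385 0.1365] yaw 62.3 F [ 0.   0.3 -0.4] -0.0024661482270374917 q [ 0.02  0.28  1.69 -0.    1.17  0.5 ]
n 108 best 106 [-38, -37, -36]
[-23.12   5.88   0.14   0.26]
```

step_arm([
  [0,-1.5,0.4,0,0],
  [0,-4,1,0,0],
  [0,-7.5,1.9,0,0],
  [0,-11,2.8,0,0],
  [0,-14.5,3.7,0,0],
  [0,-18,4.6,0,0],
  [0,-20.5,5.2,0,0],
  [0,-22.3,5.7,0,0],
  [0,-23.1,5.9,0,0],
  [0,-23.1,5.9,0,0],
  [0,-23.1,5.9,0,0],
])

```text
time: 17.45
tool_pos: [0.6066, -0.1927, 0.1331]
tcp_rot: [-2.688, -1.624, 0.0]
wrist_force: [-0.0, 0.2, -0.6]
width: 0.002
grip_force: 0.0
```

step_arm([
  [0,0,0,1,0],
  [0,0,0,3,0],
  [0,0,0,5,0],
  [0,0,0,6,0],
  [0,0,0,6.5,0],
  [0,0,0,6.5,0],
  [0,0,0,6.5,0],
])

```text
time: 18.15
tool_pos: [0.6074, -0.1934, 0.0694]
tcp_rot: [2.688, 1.624, 0.001]
wrist_force: [-0.3, -0.2, -0.3]
width: -0.002
grip_force: 0.0
```

```bash
sed -i 's/>.073)&/>.087)\&/' h.py; python3 - <<'E'
from h import *
stat();tip();p=tip();axis()
cv2.imwrite("pics/s5.png",cv2.resize(p[105:185,170:270],None,fx=7,fy=7,interpolation=cv2.INTER_CUBIC)[:,:,::-1])
print(delta([.607,-.1935,.05],62))
E
```

```text
18.15 [ 0.6074 -0.1934  0.0694] yaw 62.3 F [-0.3 -0.2 -0.3] -0.002312750008409004 q [-0.35  0.29  1.81  0.    1.04  0.14]
n 140 lowest z [ 88. 112. 113. 114. 116. 116. 116. 116.] local x [-0.0079  0.0133] y [-0.0157  0.0149]
n 149 lowest z [ 87.  87.  87. 112. 114. 114. 114. 114.] local x [-0.0092  0.0133] y [-0.016   0.0146]
n 107 best 107 [-39, -38, -37, -36]
[-0.   -0.06  1.98  0.25]
```

View pics/s5.png

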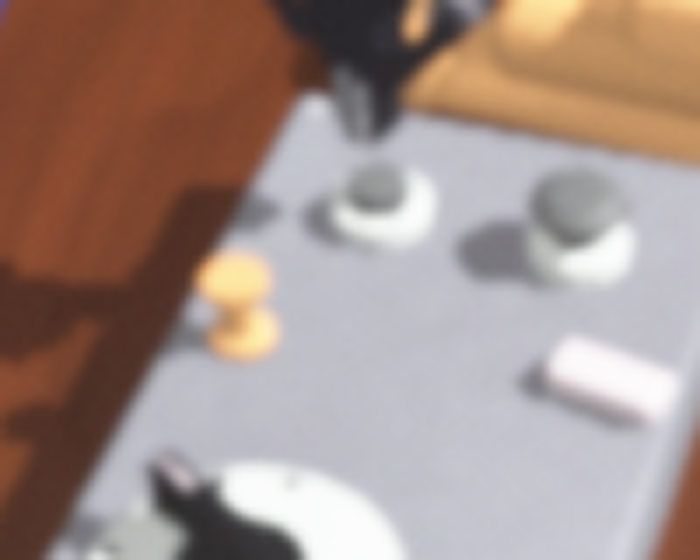

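The finger is directly above the start button (px 375,185), clear of the stop button, with the handle on click 5. Descending to press.

step_arm([
  [0,0,0,0.7,0],
  [0,0,0,1.4,0],
  [0,0,0,2,0],
  [0,0,0,2.5,0],
  [0,0,0,2.6,0],
  [0,0,0,2.7,0],
  [0,0,0,2.8,0],
  [0,0,0,2.8,0],
])

```text
time: 19.1
tool_pos: [0.6065, -0.1934, 0.0408]
tcp_rot: [-2.689, -1.624, 0.0]
wrist_force: [-2.1, -0.4, 3.2]
width: 0.002
grip_force: 1.7
```

step_arm([
  [0,0,0,0.1,0],
  [0,0,0,0.2,0],
  [0,0,0,0.3,0],
  [0,0,0,0.3,0],
])

```text
time: 19.5
tool_pos: [0.6067, -0.1935, 0.0383]
tcp_rot: [2.689, 1.624, 0.0]
wrist_force: [-3.9, 0.7, 7.6]
width: 0.002
grip_force: 3.7
```

step_arm([
  [0,0,0,0.1,0],
  [0,0,0,0.1,0],
])

```text
time: 19.7
tool_pos: [0.6068, -0.1935, 0.0382]
tcp_rot: [2.689, 1.624, 0.0]
wrist_force: [-5.7, 2.1, 11.9]
width: -0.002
grip_force: 5.9
```

step_arm([
  [0,0,0,0.1,0],
  [0,0,0,0.1,0],
])

```text
time: 19.9
tool_pos: [0.6068, -0.1935, 0.0382]
tcp_rot: [2.689, 1.624, 0.0]
wrist_force: [-7.0, 1.8, 16.7]
width: 0.004
grip_force: 8.1
```

The button bottomed out: position held at 0.0382 while the force rose to 17 N. Releasing and lifting clear.

step_arm([
  [0,0,0,-0.5,0],
  [0,0,0,-1,0],
  [0,0,0,-2.5,0],
  [0,0,0,-5,0],
  [0,0,0,-8,0],
  [0,0,0,-10,0],
  [0,0,0,-10,0],
  [0,0,0,-10,0],
  [0,0,0,-10,0],
])

```text
time: 20.8
tool_pos: [0.6055, -0.193, 0.1338]
tcp_rot: [-2.688, -1.623, 0.003]
wrist_force: [0.1, -0.9, 0.2]
width: -0.0
grip_force: 0.0
```

```bash
python3 - <<'E'
from h import *
stat();axis()
p,P=cloud("side")
for n,a,z in(("start",(.607,-.1935),.078),("stop",(.519,-.183),.09)):
    m=(np.hypot(P[...,0]-a[0],P[...,1]-a[1])<.012)&(P[...,2]<.12)&(P[...,2]>.05);print(n,m.sum(),np.median(P[m][:,2]))
bot.finish_job()
E
```

```text
20.8 [ 0.6055 -0.193   0.1338] yaw 62.3 F [ 0.1 -0.9  0.2] -0.0001385641732892647 q [-0.35  0.23  1.75  0.    1.16  0.14]
n 109 best 107 [-39, -38, -37, -36, -35]
start 40 0.0835732462619162
stop 48 0.0992709726107836
the job is handed in; nothing more can be done
```

The selector is on its fifth click, the start button was then pressed right down and came back up, and the job is handed in at about 21 s; the fingertips really sat about 40 mm higher than reported, so my first push passed over the handle without touching it and I had to repeat it lower.

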